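Gauge the gap under a spring-mounted heat sink

TASK

Pick up the taper gauge by its red handle and, flat on the aluminium plate, slide its thin end straight into the gap under the middle of the gold heat sink's front edge until it drags snugly between sink and plate. Do not force it so far that the heat sink is jacked up, and leave the other things on the bench where they are. Finish holding: keep your grip on the gauge and hold it at that depth so that the gap can be read off.

Things in the scene. Friction and masses are not known exactly. Their poses are not given: they have to be found in the camera images.
- gauge: Taper gauge flat on the bench, left or right of the plate; 180 mm long, about 140 g: steel wedge blade 16 mm wide, then a red handle 70 long, 20 wide, 30 mm high. Origin: on the underside, below the grasp place. x: to the thin end, at x = +140 mm; handle at x = -40 to +30 mm; z: up. Blade 2 mm thick at the thin end, 1 mm more every 10 mm, 13 mm at the handle; underside flat, top face sloping.
- gauge_tip (a point): middle of the gauge's thin end, on its underside; same axes as gauge, 140 mm ahead of its origin
- gauge_face (a point): middle of the gauge's thin end, on the sloping top face, 2 mm above gauge_tip. x lies in the top face towards the thin end, z is square to that face, outwards (5.7 degrees from the gauge's z).
- cold_plate: aluminium cold plate 200 (x) by 150 (y) by 20 mm, fixed to the bench by a dark strap clamp each side (up to 106 mm from the centre line, 42 mm high, 35 to 65 mm beyond the centre). Origin: centre of its underside, on the bench; the smooth top is 20 mm up. x: from its bare front half to the half with the heat sink.
- sink_lip (a point): middle of the lower front edge of the gold finned heat sink (90 deep, 100 wide, 34 mm high). Edge along y; x points into the gap, away from the robot. It is on the plate's centre line, 5 mm in front of its centre; bare plate for 95 mm before it. Gap to the plate 4.5 to 7.5 mm, different each time: find it by feel. Brass spacers, 10 mm across, stand behind the edge 42 mm either side.
- heatsink (a joint): lift of the heat sink off its spacers, m: 0 when seated, at most 0.008. Springs and weight hold it down with about 16 N, plus 1.5 N per mm of lift. Friction of blade on sink and plate about 0.6: lying on the plate the gauge slides with little drag; snug, both grip it and it resists a forward push of about 5 to 12 N that stays on; beyond some 20 N the sink lifts.
- screwdriver: blue screwdriver, 190 mm long, lying on the bench on the side of the cold plate where the gauge is not; leave alone. Origin: centre of its underside.
- breadboard: white solderless breadboard 55 x 165 x 9 mm with two black chips; leave alone. Origin: centre of its underside.
- small_sink: small gold heat sink 40 x 40 x 18 mm; leave alone. Origin: centre of its underside.
- multimeter: yellow multimeter 180 x 85 x 42 mm lying on its back; leave alone. Origin: centre of its underside.
- parts_box: clear open parts box 150 x 200 x 45 mm with small parts; leave alone. Origin: centre of its underside.
- paste_jar: white jar with blue cap, 48 mm across, 50 mm high; leave alone. Origin: centre of its underside.
- croc_clip: red crocodile clip, about 80 x 11 x 12 mm; leave alone. Origin: on its underside near its pivot.

How it is judged:
By the outcome, as a careful person would: the job done as asked, in the order asked, and still so for the second after the job is handed in, while the arm keeps its last pose, push and grip.
It also fails if it takes over 64 s, if anything falls off the work surface, if the arm or the gripper's body presses on something with over 40 N, if the wrist force passes 120 N, or if a joint passes its speed limit or range.

ROBOT

A 6-joint arm with a two-finger parallel gripper is mounted at the origin on the work surface. World frame = base frame: x ahead of the robot, y to its left, z up, the work surface at z = 0. Lengths are in m, angles in rad, forces in N, time in s.
With the tool pointing down it reaches from about 0.3 to 0.875 m from the base axis. Payload 6.4 kg.
Tool frame: the origin (TCP) lies at the very end of the fingers, on their centre line; the grasp point (between the pads) lies 19 mm behind it; z points along the fingers, y is the line along which they close (so a half turn about z gives the same grasp; the last joint's range is limited). The gripper opens to 88 mm and grips with 3 to 60 N. Pads are 18 mm wide; open, the fingers measure 123 mm over their backs; the gripper's body (75 mm by 187 mm) begins 45 mm behind the grasp point.
Start: joints at [-1.495, 0.181, 1.607, -0, 1.354, -0.206], TCP at [0.16, -0.552, 0.239] pointing down, gripper open.
Joint ranges: [-2.99, 2.99], [-0.89, 2.07], [0.3, 2.58], [-1.14, 4.28], [0, 2.63], [-3.12, 3.12]. Speed limits (rad/s): [2.57, 2.57, 3.01, 3.14, 3.14, 3.14].

INTERFACE

Orientations are given as a unit quaternion [w, x, y, z].
In Python, from bench import read_state, capture, camera_model, finish_job, boxes_of, silhouettes gives the robot as it stands.
- The arm moves only by the tool play_rows, never from a script. Its argument "moves" is a list of rows, each a list of 3 entries, a list of its own where there are three numbers: the closure in counts, from 0 (fully open) to 255 (shut), then the shift along the world's x, y, z normalised to -1 to 1, where 1 is 300 mm, then the turn about the world's z normalised to -1 to 1, where 1 is pi/2 rad. In form: [[fingers, [tx, ty, tz], twist], ...]. A call has 1 to 10 rows; each row is the pose to reach, as a shift and turn from the pose commanded when the call began; what a row does not reach only later rows make up. A row lasts 1/8 s, in which the tool goes at most 62.5 mm and 10.7 degrees, less where a joint would pass 70% of its speed; a pose out of reach is approached as far as the arm can. A call with a number of a shift or a turn outside -1 to 1 is refused whole. A call with a gripper value outside its range is refused whole. The fingers move at their own pace and stop on an object; "grip_force" is the grip in N (left out, the last holds). Time passes only in rows, so rows that repeat a pose let the fingers close. It gives the time, the measured TCP pose, the force, the opening and the grip force at its end, in the units of the state.
- read_state(): the state, without advancing time (a new reading comes with each control period).
- capture(name): name is "scene" or "top" or "wrist"; returns (picture, depth): 480x640x3 uint8, red, green, blue; 480x640 float32, m along the optical axis (not along the pixel's ray), 0 where there is no reading.
- camera_model(name): a dict with "fov_y" (degrees; the focal length in pixels is half the picture's height over the tangent of half this angle, whatever the lens; pixels are square), "cx", "cy" (the principal point, pixels), "view" (4x4, takes a point from world to camera coordinates). Camera axes: x right, y up, looking along -z (the intrinsics and any distortion apply to the point x, -y, -z); pixel columns grow to the right and rows downward; lengths in m; the calibration is good to about 2 mm. A picture is of the moment at which its call begins: read the wrist's pose just before it. camera_model takes no time and is no camera call; for the wrist camera it gives the pose at the moment of the call.
- finish_job(): hands the job in; it is judged then, once.
Trained networks look in the newest picture that a camera, given by its name, has taken for a name from the list of things; names that differ only in an ending like _2 or _b are one class to them, and where a whole thing is asked for, a point or a joint stands for the part that bears it (a point fixed in the world has none). Each returns a list of dicts, best first, with "score" (0 to 1); they miss things now and then, are a little off and sometimes report something else, mostly with a low value. They report only what shows in the picture. A call takes as long as a camera call.
- boxes_of(camera, label): "centre" ([x, y, z] in m, in the coordinates of the camera as it stood for that picture, good to about 4 mm: the middle of the surface that is visible of it).
- silhouettes(camera, label): "region" (480x640 bool, what is visible of it).
The state is a dict: "clock": time; "qpos": joint angles; "joint_velocities": joint speeds; "tau": joint torques, N m; "position": TCP position; "tcp_rot": TCP orientation; "force": force on the tool from outside, world axes, zero at the start; "moment": the same for the moment, N m; "opening": finger opening in m; "grip_force": force on a finger pad.
Only numpy, scipy, OpenCV 4.12 (cv2) and the standard library are available. Lean on these libraries where they do the work, as an engineer would, in place of code of your own. Each camera call takes 0.05 s, during which the arm holds its last target. There are 200 camera calls.

## Working session

There is one attempt and no reset: what is moved stays moved. The work goes in short steps, Python scripts to look and compute and a tool call to move; the robot and the scene stay as the last step left them, time stands still between calls to the robot, and variables do not carry over. Pictures are saved under pics/ and viewed, at most 10 in all, crops included, and the job is handed in when it is done.

Besides the shell and the picture viewer there is one more tool, called after "Emit:" in YAML: its name, and indented under it one key for each argument. play_rows: Moves the arm, as the interface text tells. Scaled input: -1 to 1 covers 300 mm each way for a shift and pi/2 rad each way for a turn. Its arguments: {"type":"object","properties":{"moves":{"type":"array","items":{"type":"array"}},"grip_force":{"type":"number"}},"required":["moves"]}

```bash
mkdir -p pics; cat > h.py <<'E'
import numpy as np, cv2
from bench import *
def shot(n):
    m=camera_model(n); p,d=capture(n); return m,p,d
def K(m): return 240/np.tan(np.radians(m['fov_y']/2))
def world(m,d,mask):
    v,u=np.nonzero(mask&(d>0)); z=d[v,u]; f=K(m)
    c=np.stack([(u-m['cx'])*z/f,-(v-m['cy'])*z/f,-z,np.ones_like(z)])
    return (np.linalg.inv(np.array(m['view']))@c)[:3].T
def c2w(m,c): return (np.linalg.inv(np.array(m['view']))@np.r_[c,1])[:3]
E
python3 - <<'E'
from h import *
for n in ['top','scene']:
    m,p,d=shot(n); cv2.imwrite(f'pics/{n}0.png',p[...,::-1])
    print(n,{k:v for k,v in m.items() if k!='view'},np.linalg.inv(np.array(m['view'])).round(3).tolist())
    for l in ['gauge','cold_plate','heatsink','screwdriver']:
        for r in silhouettes(n,l)[:2]:
            w=world(m,d,r['region'])
            if len(w)<20: continue
            hi=np.percentile(w[:,2],[5,50,95])
            (c,s,a)=cv2.minAreaRect((w[:,:2]*1000).astype(np.float32))
            print(l,round(r['score'],2),len(w),w.mean(0).round(3),hi.round(3),np.round(c),np.round(s),round(a,1))
print(read_state())
E
```

```text
top {'fov_y': 45.044958035722054, 'cx': 311.3028158278519, 'cy': 241.62182329080954} [[-0.001, 0.982, -0.19, 0.287], [-1.0, -0.0, 0.006, -0.005], [0.006, 0.19, 0.982, 1.743], [0.0, 0.0, 0.0, 1.0]]
gauge 0.97 356 [0.534 0.321 0.016] [-0.001  0.013  0.033] [543. 322.] [ 23. 181.] 86.0
gauge 0.47 1751 [ 0.612 -0.51   0.034] [0.021 0.035 0.043] [ 616. -517.] [180. 100.] 13.2
cold_plate 0.81 2353 [ 0.628 -0.007  0.02 ] [0.012 0.02  0.031] [657.  -7.] [225. 208.] 3.0
heatsink 0.56 977 [ 0.684 -0.006  0.041] [0.026 0.035 0.063] [688.  -6.] [ 98. 102.] 2.7
screwdriver 0.84 312 [ 0.416 -0.279  0.021] [0.011 0.022 0.031] [ 443. -271.] [179.  27.] 14.3
scene {'fov_y': 50.67973296970048, 'cx': 312.0409361151689, 'cy': 232.19830171588472} [[0.28, -0.795, 0.538, 1.232], [0.96, 0.234, -0.154, -0.182], [-0.004, 0.559, 0.829, 1.001], [0.0, 0.0, 0.0, 1.0]]
gauge 0.57 588 [0.532 0.323 0.015] [0.001 0.011 0.032] [534. 329.] [ 36. 193.] 81.6
cold_plate 0.67 3977 [ 0.651 -0.01   0.021] [0.009 0.02  0.03 ] [651.  -7.] [245. 212.] 3.2
cold_plate 0.35 502 [0.535 0.322 0.016] [0.003 0.013 0.032] [542. 324.] [
[... 374 characters left out ...]
86.] 13.3
{'clock': 0.5, 'qpos': array([-1.49532834e+00,  1.80863959e-01,  1.60702326e+00, -2.05734021e-05,
        1.35376268e+00, -2.06271225e-01]), 'joint_velocities': array([-0.0009027 , -0.00149479, -0.00193043, -0.00115514, -0.00013562,
       -0.00039964]), 'tau': array([-6.69938072e-04, -4.33457887e+01, -3.41867101e+01,  7.03075714e-02,
        3.20020539e-02, -3.76332480e-05]), 'position': array([ 0.15989254, -0.5523301 ,  0.2386672 ]), 'tcp_rot': array([-2.92206949e-05,  9.90093962e-01,  1.40406355e-01, -8.15302877e-06]), 'force': array([0.23804582, 0.08408538, 0.28936601]), 'moment': array([-0.03333333,  0.03045748,  0.00743679]), 'grip_force': 0.0, 'opening': 0.08824502499371932}
```

View pics/top0.png

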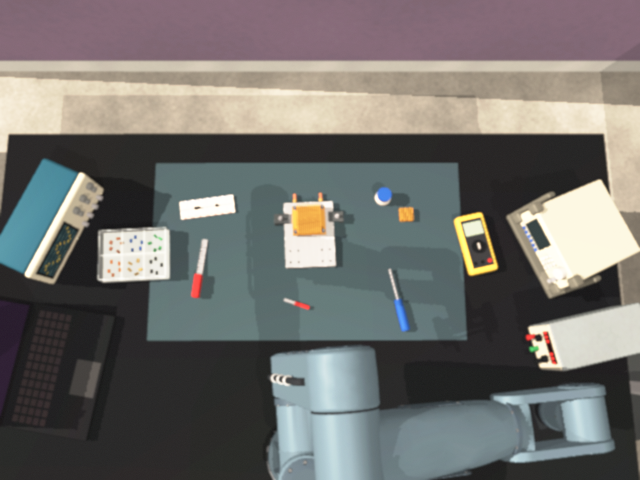

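```bash
python3 - <<'E'
from h import *
m,p,d=shot('top')
w=world(m,d,silhouettes('top','gauge')[0]['region'])
h=w[w[:,2]>.024]; print('handle',len(h),h.mean(0),h.min(0),h.max(0))
print('blade',w[w[:,2]<.018].mean(0)); 
(c,s,a)=cv2.minAreaRect((h[:,:2]*1000).astype(np.float32));print(c,s,a)
x=w[:,:2]-w[:,:2].mean(0);v=np.linalg.svd(x,full_matrices=False)[2][0];print(np.degrees(np.arctan(v[1]/v[0])))
# z profile
for a in np.arange(.44,.65,.02):
    q=w[abs(w[:,0]-a)<.01]; print(round(a,2),q.mean(0).round(3) if len(q) else 0)
q=read_state()['tcp_rot'];from scipy.spatial.transform import Rotation as R
print(R.from_quat(q,scalar_first=True).as_matrix().round(3))
E
```

```text
handle 130 [0.48671122 0.32647147 0.02950381] [0.45473434 0.31390431 0.0240204 ] [0.52128462 0.33879306 0.03937517]
blade [0.56649978 0.31718024 0.00702569]
(488.248291015625, 325.9306640625) (20.247936248779297, 68.13134002685547) 81.90222930908203
-5.3492441074766655
0.44 0
0.46 [0.461 0.328 0.026]
0.48 [0.479 0.326 0.026]
0.5 [0.5   0.324 0.026]
0.52 [0.52  0.321 0.02 ]
0.54 [0.54 0.32 0.01]
0.56 [0.56  0.318 0.009]
0.58 [0.58  0.317 0.006]
0.6 [0.6   0.315 0.006]
0.62 [0.62  0.313 0.002]
0.64 [ 0.63   0.308 -0.003]
[[ 0.961  0.278 -0.   ]
 [ 0.278 -0.961 -0.   ]
 [-0.     0.    -1.   ]]
```

The top view shows the gauge with its handle at (197,285) and its thin end at (204,241), so it points ahead. The plate is around (310,235) with the sink at (308,220), and the screwdriver lies at (400,300). I'll move over the gauge.

Emit:
play_rows:
  moves:
    - [0,[1,1,0],-0.24]
    - [0,[1,1,0],-0.24]
    - [0,[1,1,0],-0.24]
    - [0,[1,1,0],-0.24]
    - [0,[1,1,0],-0.24]
    - [0,[1,1,0],-0.24]
    - [0,[1,1,0],-0.24]
    - [0,[1,1,0],-0.24]

```text
clock: 1.6
position: [0.4618, -0.2496, 0.2388]
tcp_rot: [-0.0, 0.999, -0.045, 0.0]
force: [0.2, 0.1, -0.7]
opening: 0.0884
grip_force: 0.0
```

Emit:
play_rows:
  moves:
    - [0,[0.1,1,0],0]
    - [0,[0.1,1,0],0]
    - [0,[0.1,1,0],0]
    - [0,[0.1,1,0],0]
    - [0,[0.1,1,0],0]
    - [0,[0.1,1,0],0]

```text
clock: 2.35
position: [0.4897, 0.0496, 0.2388]
tcp_rot: [-0.0, 0.999, -0.046, 0.0]
force: [-0.1, -0.7, -0.7]
opening: 0.088
grip_force: 0.0
```

```bash
python3 - <<'E'
from h import *
s=read_state();print(s['clock'],s['position'])
m,p,d=shot('wrist'); cv2.imwrite('pics/w1.png',p[...,::-1])
for l in ['cold_plate','heatsink']:
    for r in silhouettes('wrist',l)[:2]:
        w=world(m,d,r['region']); c=cv2.minAreaRect((w[:,:2]*1000).astype(np.float32))
        print(l,r['score'],len(w),np.percentile(w[:,2],[5,50,95]).round(4),c)
E
```

```text
2.35 [0.48968387 0.04955593 0.23881473]
cold_plate 0.6 24268 [0.0202 0.0215 0.0228] ((594.2589111328125, -11.7066650390625), (109.15374755859375, 157.08241271972656), 1.569388508796692)
heatsink 0.82 589 [0.0279 0.0338 0.0458] ((637.9700927734375, 12.338674545288086), (61.385345458984375, 7.595938682556152), 89.52275848388672)
```

View pics/w1.png

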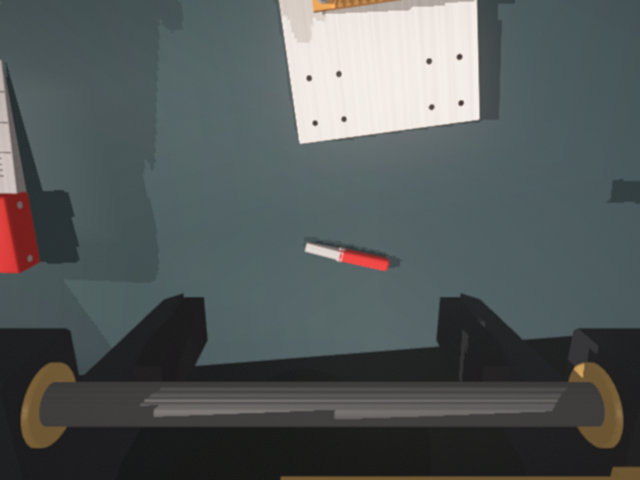

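Emit:
play_rows:
  moves:
    - [0,[0,0.92,0],0]
    - [0,[0,0.92,0],0]
    - [0,[0,0.92,0],0]
    - [0,[0,0.92,-0.1],0]
    - [0,[0,0.92,-0.2],0]
    - [0,[0,0.92,-0.2],0]
    - [0,[0,0.92,-0.2],0]

```text
clock: 3.38
position: [0.4911, 0.3219, 0.1794]
tcp_rot: [0.0, 0.999, -0.049, 0.0]
force: [-0.0, -0.1, 0.4]
opening: 0.0885
grip_force: 0.0
```

```bash
python3 - <<'E'
from h import *
s=read_state();print(s['clock'],s['position'])
m,p,d=shot('wrist'); cv2.imwrite('pics/w2.png',p[...,::-1])
for r in silhouettes('wrist','gauge')[:2]:
    w=world(m,d,r['region']); c=cv2.minAreaRect((w[:,:2]*1000).astype(np.float32))
    print(r['score'],len(w),c)
    h=w[w[:,2]>.026]; print('handle',np.percentile(h[:,2],[5,50,95]),cv2.minAreaRect((h[:,:2]*1000).astype(np.float32)))
    x=w[:,:2]-w[:,:2].mean(0);v=np.linalg.svd(x,full_matrices=False)[2][0];print(np.degrees(np.arctan(v[1]/v[0])))
E
```

```text
3.375 [0.4911282  0.32187433 0.17935865]
0.58 6265 ((540.119873046875, 322.3887939453125), (20.060518264770508, 179.22711181640625), 83.56913757324219)
handle [0.02955185 0.0312563  0.03251443] ((485.3729248046875, 328.88641357421875), (19.389331817626953, 68.97178649902344), 83.5909194946289)
-6.363246891944098
```

Emit:
play_rows:
  moves:
    - [0,[0,0.021,-0.15],-0.009]
    - [0,[0,0.021,-0.3],-0.009]
    - [0,[0,0.021,-0.45],-0.009]
    - [0,[0,0.021,-0.53],-0.009]
    - [0,[0,0.021,-0.57],-0.009]
    - [0,[0,0.021,-0.583],-0.009]
    - [0,[0,0.021,-0.583],-0.009]

```text
clock: 4.35
position: [0.491, 0.3301, 0.0051]
tcp_rot: [-0.0, 0.998, -0.055, 0.001]
force: [-0.3, -0.0, -0.2]
opening: 0.0882
grip_force: 0.0
```

Emit:
play_rows:
  moves:
    - [255,[0,0,0],0]
    - [255,[0,0,0],0]
    - [255,[0,0,0],0]
    - [255,[0,0,0],0]
    - [255,[0,0,0],0]
    - [255,[0,0,0],0]
    - [255,[0,0,0],0]
    - [255,[0,0,0],0]
  grip_force: 45

```text
clock: 5.35
position: [0.4899, 0.3299, 0.0038]
tcp_rot: [0.0, 0.999, -0.055, -0.0]
force: [0.1, 0.0, -0.1]
opening: 0.0194
grip_force: 45.0
```

Emit:
play_rows:
  moves:
    - [255,[0,0,0.05],0]
    - [255,[0,0,0.2],0]
    - [255,[0,0,0.4],0]
    - [255,[0,0,0.6],0]
    - [255,[0,0,0.75],0]
    - [255,[0,0,0.75],0]

```text
clock: 6.1
position: [0.4922, 0.3311, 0.2347]
tcp_rot: [-0.002, 0.998, -0.055, 0.004]
force: [-0.3, 0.8, -2.8]
opening: 0.02
grip_force: 45.0
```

Emit:
play_rows:
  moves:
    - [255,[0.1,-0.15,0],0.1]
    - [255,[0.1,-0.3,0],0.1]
    - [255,[0.1,-0.5,0],0.1]
    - [255,[0.1,-0.7,0],0.1]
    - [255,[0.1,-0.8,0],0.1]
    - [255,[0.1,-0.85,0],0.1]
    - [255,[0.1,-0.85,0],0.1]
    - [255,[0.1,-0.85,0],0.1]

```text
clock: 7.1
position: [0.5197, 0.0761, 0.2285]
tcp_rot: [-0.0, 1.0, 0.024, -0.0]
force: [-0.3, -0.4, -2.2]
opening: 0.0198
grip_force: 45.0
```

```bash
python3 - <<'E'
from h import *
s=read_state();print(s['clock'],s['position'],s['tcp_rot'],s['force'])
m,p,d=shot('wrist'); cv2.imwrite('pics/w3.png',p[...,::-1])
np.savez('w3.npz',d=d,p=p,view=m['view'])
for l in ['cold_plate','heatsink','gauge']:
  for r in silhouettes('wrist',l)[:2]:
    w=world(m,d,r['region']); c=cv2.minAreaRect((w[:,:2]*1000).astype(np.float32))
    print(l,round(r['score'],2),len(w),np.percentile(w[:,2],[5,50,95]).round(4),c)
E
```

```text
7.1 [0.519689   0.07608671 0.22848752] [-2.77390210e-04  9.99703019e-01  2.43660972e-02 -2.99913471e-04] [-0.30661364 -0.35370172 -2.17430088]
cold_plate 0.65 25270 [0.02   0.0214 0.0227] ((610.4031372070312, -25.26770782470703), (144.54818725585938, 195.2138214111328), 2.0014846324920654)
heatsink 0.67 8051 [0.0329 0.0539 0.0614] ((655.5391235351562, -11.786571502685547), (37.80913543701172, 111.51200103759766), 2.593012809753418)
gauge 0.66 21785 [0.2319 0.2381 0.2567] ((446.60504150390625, 72.1995849609375), (409.21807861328125, 60.284000396728516), 2.08651065826416)
```

View pics/w3.png

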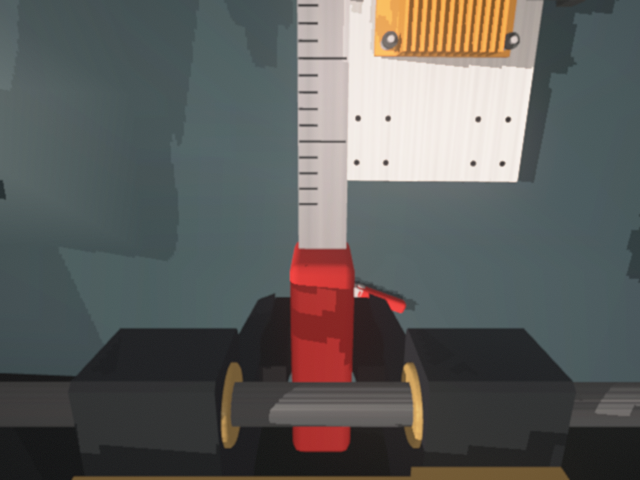

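```bash
python3 - <<'E'
from h import *
m,p,d=shot('wrist')
pl=silhouettes('wrist','cold_plate')[0]['region']; hs=silhouettes('wrist','heatsink')[0]['region']; ga=silhouettes('wrist','gauge')[0]['region']
f=K(m);iv=np.linalg.inv(np.array(m['view']))
def atz(u,v,z):
    r=iv[:3,:3]@np.stack([(u-m['cx'])/f,-(v-m['cy'])/f,-np.ones_like(u,float)]); o=iv[:3,3]
    return (o[:,None]+r*(z-o[2])/r[2]).T
def fit(P,ax):
    for _ in range(4):
        k=np.polyfit(P[:,1-ax],P[:,ax],1); e=P[:,ax]-np.polyval(k,P[:,1-ax]); P=P[abs(e)<max(.0008,1.5*e.std())]
    return k,len(P),e.std()
white=(p.min(2)>140)
# plate front edge
W=pl|white
u=np.arange(365,500); v=np.array([np.nonzero(W[100:230,c])[0].max()+100.5 for c in u])
kf=fit(atz(u,v,.02),0); print('front x=a*y+b',kf)
v=np.arange(80,170); u=np.array([np.nonzero(white[r,400:600])[0].max()+400.5 for r in v])
kr=fit(atz(u,v,.02),1); print('right y=a*x+b',kr)
# sink front edge: top plane unknown; use orange mask bottom row, assume lip height .026
o=(p[...,0].astype(int)-p[...,2]>70)&(np.arange(640)>360)[None]&(np.arange(640)<540)[None]
u=np.arange(392,505); v=np.array([np.nonzero(o[:120,c])[0].max()+.5 for c in u]); print(v[::10], d[(v-3).astype(int),u][::10])
print('lip z.026',fit(atz(u,v,.026),0))
w=world(m,d,o&(np.arange(480)<110)[:,None]); print('sink z',np.percentile(w[:,2],[2,20,50,80,98]),'x',np.percentile(w[:,0],[0.5,2]),'y',np.percentile(w[:,1],[1,99]))
# centre-line of gauge
v=np.arange(20,240,4);g=[np.nonzero((ga)[r])[0] for r in v];c=np.array([(x.min()+x.max())/2 for x in g]);
q=np.array([np.median(world(m,d,ga&(np.arange(480)==r)[:,None]),0) for r in v]);k=np.polyfit(q[:,0],q[:,1],1);print('gauge yaw',np.degrees(k[0]),'y at tcp x',np.polyval(k,.5197), q[0],q[-1])
h=world(m,d,ga&(p[...,0]>120)&(p[...,1]<70)); h=h[h[:,2]<.30]; print('handle x front',np.percentile(h[:,0],[95,99,100]))
E
```

```text
front x=a*y+b (array([-0.04261581,  0.5408357 ]), 135, np.float64(0.00026400016230993065))
right y=a*x+b (array([ 0.04132756, -0.10900487]), 90, np.float64(0.00023158709182852485))
[56.5 56.5 56.5 56.5 56.5 56.5 56.5 56.5 56.5 57.5 57.5 57.5] [0.31502363 0.302131   0.31587481 0.30865487 0.3052671  0.30004123
 0.29915708 0.29714003 0.29703093 0.30565932 0.30251592 0.31611764]
lip z.026 (array([-0.04020322,  0.63706559]), 113, np.float64(0.00019942577484414548))
sink z [0.03236492 0.03518223 0.05409248 0.06039494 0.06190731] x [0.63543892 0.6361725 ] y [-0.0547811   0.04324126]
gauge yaw 2.5041485764125153 y at tcp x 0.07585215908688002 [0.62053374 0.08033909 0.23245535] [0.55400698 0.07730294 0.23907316]
handle x front [0.54968691 0.55009267 0.55053297]
```

Emit:
play_rows:
  moves:
    - [255,[-0.1,-0.15,0],-0.004]
    - [255,[-0.166,-0.301,-0.05],-0.004]
    - [255,[-0.166,-0.301,-0.2],-0.004]
    - [255,[-0.166,-0.301,-0.38],-0.004]
    - [255,[-0.166,-0.301,-0.52],-0.004]
    - [255,[-0.166,-0.301,-0.6],-0.004]
    - [255,[-0.166,-0.301,-0.64],-0.004]
    - [255,[-0.166,-0.301,-0.64],-0.004]
    - [255,[-0.166,-0.301,-0.64],-0.004]

```text
clock: 8.62
position: [0.4712, -0.0156, 0.0379]
tcp_rot: [0.0, 1.0, 0.021, 0.001]
force: [-0.3, 0.6, -2.3]
opening: 0.0198
grip_force: 45.0
```

```bash
python3 - <<'E'
from h import *
s=read_state();print(s['clock'],s['position'],s['tcp_rot'],s['force'],s['moment'])
m,p,d=shot('wrist'); cv2.imwrite('pics/w4.png',p[...,::-1])
E
```

```text
8.625 [ 0.4711817  -0.01556788  0.03794049] [3.08128116e-04 9.99783308e-01 2.07888579e-02 1.03185502e-03] [-0.31686345  0.61425094 -2.29981176] [ 0.01494245  0.0640192  -0.05874081]
```

View pics/w4.png

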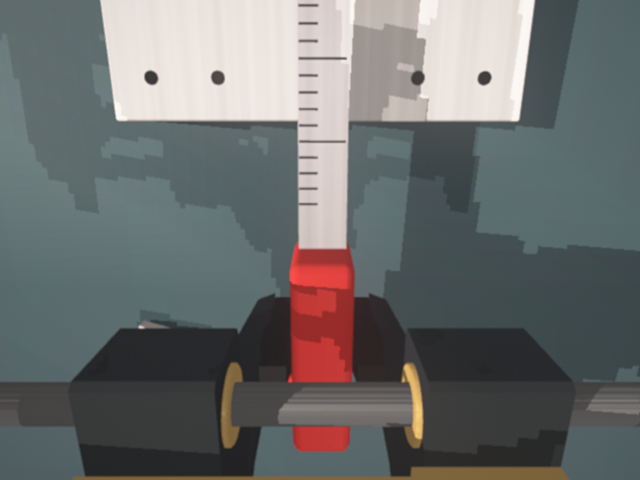

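Emit:
play_rows:
  moves:
    - [255,[0,0.005,-0.02],0]
    - [255,[0,0.005,-0.035],0]
    - [255,[0,0.005,-0.042],0]
    - [255,[0,0.005,-0.045],0]
    - [255,[0,0.005,-0.045],0]

```text
clock: 9.3
position: [0.4699, -0.0138, 0.0234]
tcp_rot: [-0.0, 1.0, 0.021, -0.0]
force: [-1.4, -0.4, 1.3]
opening: 0.0197
grip_force: 45.0
```

Emit:
play_rows:
  moves:
    - [255,[0,0,-0.002],0]
    - [255,[0,0,-0.002],0]
    - [255,[0,0,-0.002],0]

```text
clock: 9.68
position: [0.4701, -0.0138, 0.0228]
tcp_rot: [0.0, 1.0, 0.021, -0.0]
force: [-3.4, 0.7, 4.8]
opening: 0.0196
grip_force: 45.0
```

Emit:
play_rows:
  moves:
    - [255,[0.01,0.0004,0.002],0]
    - [255,[0.04,0.0017,0.002],0]
    - [255,[0.07,0.003,0.002],0]
    - [255,[0.1,0.0042,0.002],0]
    - [255,[0.13,0.0054,0.002],0]
    - [255,[0.15,0.0062,0.002],0]
    - [255,[0.15,0.0062,0.002],0]
    - [255,[0.15,0.0062,0.002],0]

```text
clock: 10.68
position: [0.5162, -0.012, 0.0236]
tcp_rot: [0.0, 1.0, 0.021, 0.001]
force: [-0.3, 0.5, 2.4]
opening: 0.0197
grip_force: 45.0
```

```bash
python3 - <<'E'
from h import *
s=read_state();print(s['clock'],s['position'],s['tcp_rot'],s['force'],s['moment'])
m,p,d=shot('wrist'); cv2.imwrite('pics/w5.png',p[...,::-1])
E
```

```text
10.675 [ 0.5162049  -0.01199447  0.02357401] [9.61294049e-05 9.99784451e-01 2.07433119e-02 8.70801556e-04] [-0.32183316  0.54840027  2.39945911] [ 0.08357491 -0.1564755  -0.00330698]
```

View pics/w5.png

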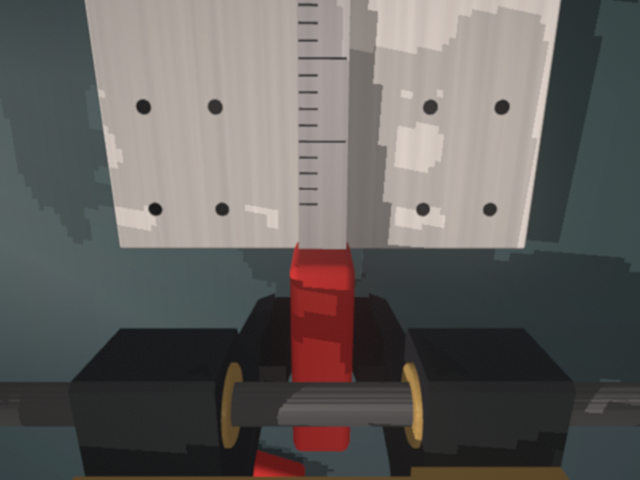

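Emit:
play_rows:
  moves:
    - [255,[0.01,0.0004,0],0]
    - [255,[0.017,0.0007,0],0]
    - [255,[0.017,0.0007,0],0]

```text
clock: 11.1
position: [0.5188, -0.0117, 0.0235]
tcp_rot: [-0.0, 1.0, 0.021, -0.002]
force: [-9.6, -1.0, 13.4]
opening: 0.0198
grip_force: 45.0
```

Emit:
play_rows:
  moves:
    - [255,[0.005,0.0002,0],0]
    - [255,[0.01,0.0004,0],0]
    - [255,[0.01,0.0004,0],0]

```text
clock: 11.48
position: [0.5216, -0.0116, 0.0235]
tcp_rot: [-0.0, 1.0, 0.021, -0.002]
force: [-10.5, -0.1, 14.0]
opening: 0.0198
grip_force: 45.0
```

Emit:
play_rows:
  moves:
    - [255,[0.005,0.0002,0],0]
    - [255,[0.01,0.0004,0],0]
    - [255,[0.01,0.0004,0],0]

```text
clock: 11.85
position: [0.5246, -0.0114, 0.0236]
tcp_rot: [-0.0, 1.0, 0.021, -0.002]
force: [-10.1, -0.1, 13.8]
opening: 0.0196
grip_force: 45.0
```

```bash
python3 - <<'E'
from h import *
s=read_state();print(s['clock'],s['position'],s['tcp_rot'],s['force'],s['moment'],s['grip_force'])
m,p,d=shot('scene'); f=K(m)
q=np.array(m['view'])@[.60,-.01,.03,1]; u=m['cx']+f*q[0]/-q[2]; v=m['cy']-f*q[1]/-q[2]; print(u,v)
u,v=int(u),int(v); c=p[max(0,v-90):v+90,max(0,u-120):u+120]; cv2.imwrite('pics/s1.png',cv2.resize(c[...,::-1],None,fx=3,fy=3,interpolation=cv2.INTER_CUBIC))
E
```

```text
11.85 [ 0.52456602 -0.01144366  0.02360975] [-1.36018042e-04  9.99778506e-01  2.09478872e-02 -2.02660887e-03] [-10.07963837  -0.08018151  13.81312897] [-0.04116125  1.42441212  0.01718419] 44.97193967923522
308.57229312110786 231.84812450034457
```

View pics/s1.png

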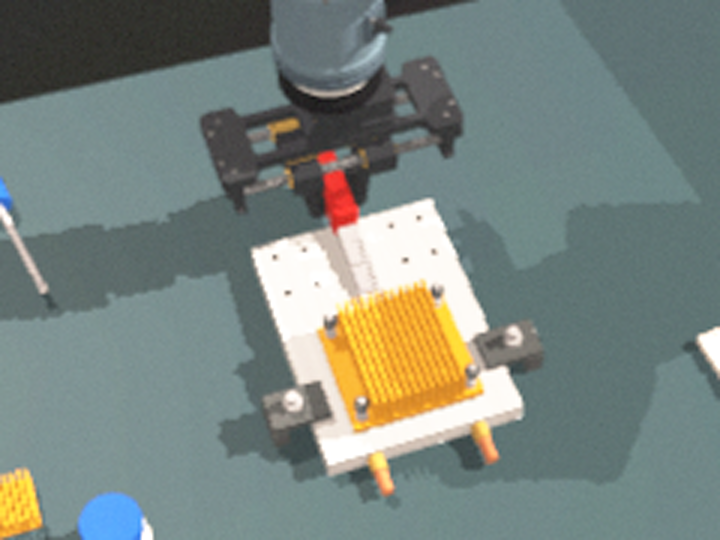

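Emit:
play_rows:
  moves:
    - [255,[0,0,0.001],0]
    - [255,[0,0,0.002],0]
    - [255,[0,0,0.002],0]

```text
clock: 12.28
position: [0.5258, -0.0114, 0.0237]
tcp_rot: [-0.0, 1.0, 0.021, -0.0]
force: [-3.5, 1.2, 3.2]
opening: 0.0196
grip_force: 45.0
```

```bash
python3 - <<'E'
from h import *
s=read_state();print(s['clock'],s['position'],s['tcp_rot'],s['force'],s['moment'],s['grip_force'])
E
```

```text
12.275 [ 0.52580059 -0.0114461   0.02370921] [-8.93678608e-05  9.99784407e-01  2.07580691e-02 -4.84328719e-04] [-3.47168848  1.15121305  3.17294084] [0.03267848 0.45568917 0.01596553] 44.97197326272726
```

Emit:
play_rows:
  moves:
    - [255,[0,0,0.0008],0]
    - [255,[0.005,0.0002,0.0008],0]
    - [255,[0.01,0.0004,0.0008],0]
    - [255,[0.01,0.0004,0.0008],0]

```text
clock: 12.78
position: [0.5294, -0.0114, 0.024]
tcp_rot: [-0.0, 1.0, 0.021, 0.0]
force: [0.6, -0.0, -1.6]
opening: 0.0193
grip_force: 45.0
```

Emit:
play_rows:
  moves:
    - [255,[0.005,0.0002,0],0]
    - [255,[0.01,0.0004,0],0]
    - [255,[0.01,0.0004,0],0]

```text
clock: 13.15
position: [0.5317, -0.0112, 0.0239]
tcp_rot: [-0.0, 1.0, 0.021, -0.001]
force: [-3.3, -0.7, -1.3]
opening: 0.0198
grip_force: 45.0
```

```bash
python3 - <<'E'
from h import *
s=read_state();print(s['clock'],s['position'],s['tcp_rot'],s['force'],s['moment'],s['grip_force'])
E
```

```text
13.15 [ 0.53165306 -0.01115704  0.02385284] [-1.21946425e-04  9.99783669e-01  2.07888075e-02 -6.53124360e-04] [-3.3295141  -0.69441655 -1.33136835] [-0.03121014  0.36141072 -0.05678967] 44.971896819770336
```

Emit:
play_rows:
  moves:
    - [255,[0.003,0.0001,0],0]
    - [255,[0.003,0.0001,0],0]

```text
clock: 13.4
position: [0.5322, -0.0111, 0.0238]
tcp_rot: [-0.0, 1.0, 0.021, -0.001]
force: [-4.6, -0.4, -0.4]
opening: 0.0196
grip_force: 45.0
```

```bash
python3 - <<'E'
from h import *
s=read_state();print(s['clock'],s['position'],s['tcp_rot'],s['force'],s['moment'])
E
```

```text
13.4 [ 0.53217605 -0.01108602  0.02377126] [-1.85086102e-04  9.99783616e-01  2.07758038e-02 -1.02592697e-03] [-4.62538889 -0.37379741 -0.43856852] [-0.05098258  0.71309075 -0.02643603]
```

Emit:
play_rows:
  moves:
    - [255,[0.004,0.0002,0],0]
    - [255,[0.004,0.0002,0],0]

```text
clock: 13.65
position: [0.5324, -0.011, 0.0237]
tcp_rot: [-0.0, 1.0, 0.021, -0.002]
force: [-8.7, -1.1, 3.6]
opening: 0.0196
grip_force: 45.0
```

```bash
python3 - <<'E'
from h import *
s=read_state();print(s['clock'],s['position'],s['tcp_rot'],s['force'],s['moment'])
E
```

```text
13.65 [ 0.53244171 -0.01101097  0.02372552] [-2.48971503e-04  9.99780229e-01  2.08571851e-02 -2.09973259e-03] [-8.71733639 -1.10253884  3.64715124] [-0.17940487  1.30558244 -0.08633329]
```

Emit:
play_rows:
  moves:
    - [255,[0,0,0.0008],0]
    - [255,[0,0,0.0008],0]
    - [255,[0,0,0.0008],0]
    - [255,[0,0,0.0008],0]

```text
clock: 14.15
position: [0.5325, -0.011, 0.0237]
tcp_rot: [-0.0, 1.0, 0.021, -0.002]
force: [-7.3, -1.5, 0.9]
opening: 0.0195
grip_force: 45.0
```

```bash
python3 - <<'E'
from h import *
s=read_state();print(s['clock'],s['position'],s['tcp_rot'],s['force'],s['moment'])
E
```

```text
14.15 [ 0.53248651 -0.01098324  0.02373359] [-2.66497150e-04  9.99781407e-01  2.08149058e-02 -1.95104009e-03] [-7.26570171 -1.45857348  0.86711302] [-0.10937133  1.06532262 -0.08865795]
```

Emit:
play_rows:
  moves:
    - [255,[0.002,0.0001,0.0005],0]
    - [255,[0.002,0.0001,0.0005],0]
    - [255,[0.002,0.0001,0.0005],0]
    - [255,[0.002,0.0001,0.0005],0]
    - [255,[0.002,0.0001,0.0005],0]
    - [255,[0.002,0.0001,0.0005],0]

```text
clock: 14.9
position: [0.5327, -0.0109, 0.0238]
tcp_rot: [-0.0, 1.0, 0.021, -0.002]
force: [-8.2, -1.0, 1.2]
opening: 0.0198
grip_force: 45.0
```

```bash
python3 - <<'E'
from h import *
s=read_state();print(s['clock'],s['position'],s['tcp_rot'],s['force'],s['moment'])
m,p,d=shot('wrist'); cv2.imwrite('pics/w6.png',p[...,::-1])
ga=silhouettes('wrist','gauge')[0]['region']
h=world(m,d,ga&(p[...,0]>120)&(p[...,1]<70)); h=h[h[:,2]<.06]; print('handle front rel TCP',np.percentile(h[:,0],[95,99,100])-s['position'][0])
s=read_state();print(s['clock'],s['position'],s['force'])
E
```

```text
14.9 [ 0.53269087 -0.01091925  0.02376513] [-3.11834636e-04  9.99780299e-01  2.08240971e-02 -2.36911958e-03] [-8.16465406 -1.02393732  1.20440353] [-0.10241871  1.23421164 -0.05921424]
handle front rel TCP [0.02891119 0.02952924 0.03012733]
15.0 [ 0.53266164 -0.01088159  0.02374521] [-10.30727456  -0.82403218   0.37326795]
```

View pics/w6.png

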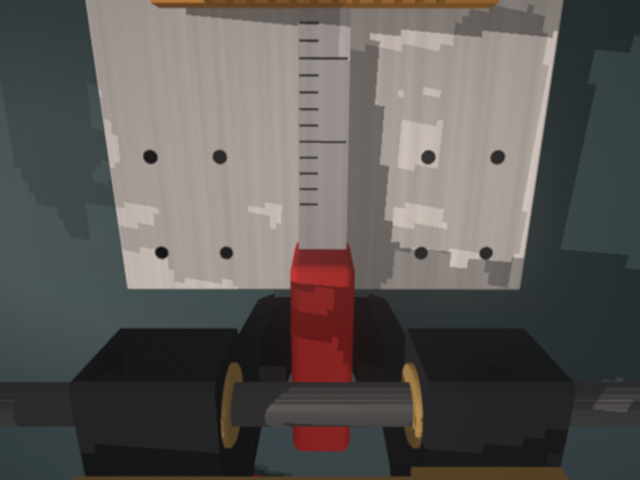

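The blade enters under the middle of the sink: it's at column 323, and the sink runs from 152 to 498. The gauge hasn't slipped in the grip, and the forward push is steady at 8–10 N.

```bash
python3 -c "
from bench import *
print(finish_job())"
```

```text
the job is handed in; nothing more can be done
None
```

I handed the job in with the gauge still gripped and held snug about 35 mm under the middle of the sink's front edge. That reads as a gap of about 5.5 mm, with a steady push of 8–10 N, well below the roughly 20 N at which the sink lifts.

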